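Turn the toy display until the dinosaur is in front

TASK

Push the pegs around the rim of the round wooden display stand to turn it until the green dinosaur stands at the front, in line with the red arrow on the stand's base, then move clear and leave the stand at rest there. Push gently and do not grip anything: do not touch, lift or tip the toys riding on the stand, and leave the toys on the table alone.

Things in the scene. Friction and masses are not known exactly. Their poses are not given: they have to be found in the camera images.
- stand_base: Fixed dark wooden base of the stand: disc 200 mm across, 12 mm thick, with a flat white tongue (36 mm wide, 4 mm thick) along its -x axis to 240 mm from the centre; a red arrow on the tongue, 190 to 220 mm out, marks the front. Origin: centre of the underside, on the wheel's axle. Its -x axis points to the front (roughly towards the robot).
- wheel: Round wooden wheel, 260 mm across, 18 mm thick, on the stand's vertical axle; turns both ways without stops; about 1 N at the rim turns it, and it stops when left. Origin: centre of its underside, 30 mm above the table; its top face is 48 mm above the table. Eight straight rim pegs stick out level, like a ship's wheel, every 45 degrees, the first along its +x axis.
- peg (a point): Middle of the free length of the first rim peg, on the wheel's +x axis, 160 mm from the axle and 39 mm above the table. All eight pegs are alike: dark wood, round, 16 mm thick, reaching from the rim (130 mm) to 190 mm from the axle. Under the pegs there is only the table and the 4 mm tongue.
- dino_mid (a point): Green plastic dinosaur, 90 mm long, 40 mm wide, 70 mm tall, loose on the wheel about 65 mm from the axle with its head pointing outwards, always about on the wheel's -x axis. This point is at the middle of it, 35 mm above its feet; its -x axis points to its head.
- cup: Stainless steel toy cup, 54 mm across, 50 mm high, loose and upright on the wheel 65 mm from the axle. Origin: centre of the underside.
- clown: Wooden clown stacker with coloured rings and red hat, 48 mm across, 88 mm tall, loose and upright on the wheel 65 mm from the axle. Origin: centre of the underside.
- cube: Clear acrylic cube, 42 mm, loose on the wheel 65 mm from the axle. Origin: centre of the underside.
- car: Bystander on the table: wooden toy car, 90 mm long, 54 mm wide, 52 mm high. Origin: centre of the underside.
- duck: Bystander on the table: yellow toy duck, 80 mm long, 40 mm wide, 69 mm high. Origin: centre of the underside.
- ring: Bystander on the table: orange stacking ring, 70 mm across, 20 mm high. Origin: centre of the underside.
- arch: Bystander on the table: red wooden arch, 90 by 30 mm, 60 mm high. Origin: centre of the underside.
- dino: The same dinosaur; origin between its feet, on the wheel's top face.

How it is judged:
At the end, for the whole second after the job is handed in: The dinosaur's middle is within 12 mm of the front line (axle through red arrow), on the arrow's side, 45 to 85 mm from the axle; the wheel is at rest; all four toys stand upright on it within 90 mm of the axle; the toys on the table are within 20 mm of where they began (x of dino_mid in the frame of stand_base between -0.085 and -0.045 m and y of dino_mid in the frame of stand_base between -0.012 and 0.012 m and angular speed of wheel below 0.05 rad/s and angle between each of dino_mid, cup, clown, cube's own z axis and vertical below 0.2 rad and horizontal distance between each of dino_mid, cup, clown, cube and wheel below 0.09 m and height (world z) of dino_mid between 0.073 and 0.093 m and height (world z) of cup between 0.038 and 0.058 m and height (world z) of clown between 0.038 and 0.058 m and height (world z) of cube between 0.038 and 0.058 m and distance of each of car, duck, ring, arch from where it was at the start of the episode below 0.02 m); the robot touches nothing.
It fails at once if a toy, on the stand or on the table, is touched by the robot (more than 0.5 N) (contact force between any of dino, cup, clown, cube, car, duck, ring, arch and the fingers above 0.5 N or contact force between any of dino, cup, clown, cube, car, duck, ring, arch and the arm above 0.5 N).
It fails at once if a toy on the stand is tipped (over 0.35 rad), lifted 15 mm or falls off (angle between any of dino_mid, cup, clown, cube's own z axis and vertical above 0.35 rad or height (world z) of dino_mid above 0.098 m or height (world z) of dino_mid below 0.068 m or height (world z) of any of cup, clown, cube above 0.063 m or height (world z) of any of cup, clown, cube below 0.033 m).
It fails at once if a toy on the table is moved more than 20 mm (distance of any of car, duck, ring, arch from where it was at the start of the episode above 0.02 m).
It fails at once if the stand is gripped or pushed hard (more than 25 N) (contact force between wheel and the fingers above 25 N or contact force between wheel and the arm above 25 N).
It also fails if it takes over 69 s, if anything falls off the work surface, if the arm or the gripper's body presses on something with over 40 N, if the wrist force passes 120 N, or if a joint passes its speed limit or range.

ROBOT

A 6-joint arm with a two-finger parallel gripper is mounted at the origin on the work surface. World frame = base frame: x ahead of the robot, y to its left, z up, the work surface at z = 0. Lengths are in m, angles in rad, forces in N, time in s.
With the tool pointing down it reaches from about 0.35 to 0.975 m from the base axis. Payload 4.9 kg.
Tool frame: the origin (TCP) lies midway between the tips of the shut fingers; the grasp point (between the pads) lies manip.grip_depth behind it (manip.grip_depth is the distance from the TCP to the grasp point, in m); z points along the fingers, y is the direction in which the jaws open and shut (so a half turn about z gives the same grasp; the last joint's range is limited). The gripper opens to 85 mm and grips with 20 to 120 N. Pads are 22 mm wide; open, the fingers measure 114 mm over their backs; the gripper's body (76 mm by 85 mm) begins 54 mm behind the grasp point. The pads swing forward as they close: fully open they stand 13 mm farther back than shut.
Start: joints at [-1.43, 0.053, 1.613, -0, 1.476, -0.119], TCP at [0.161, -0.604, 0.231] pointing down, gripper open.
Joint ranges: [-3.01, 3.01], [-1.01, 2.22], [0.06, 2.58], [-1.02, 4.17], [0.09, 2.62], [-3.14, 3.14]. Speed limits (rad/s): [2.57, 2.57, 3.14, 3.14, 3.14, 3.14].

INTERFACE

Orientations are given as a unit quaternion [w, x, y, z].
In Python, from plant import monitor, grab_frame, manip gives the robot as it stands.
- The arm moves only by the tool step_arm, never from a script. Its argument "series" is a list of rows, each an object of numbers: "tx", "ty", "tz": the shift along the tool's x, y, z in cm; "wx", "wy", "wz": the turn, a rotation vector about the tool's x, y, z in degrees; "grip": the finger opening in cm, from 0 to 8.54. In form: [{"tx": .., "ty": .., "tz": .., "wx": .., "wy": .., "wz": .., "grip": ..}, ...]. A call has exactly 10 rows; each row is the pose to reach, as a shift and turn from the pose commanded when the call began, along the tool's axes at that moment; what a row does not reach only later rows make up. A row lasts 1/12 s, in which the tool goes at most 41.7 mm and 7.16 degrees, less where a joint would pass 70% of its speed; a pose out of reach is approached as far as the arm can. A call with a gripper value outside its range is refused whole. The fingers move at their own pace and stop on an object; the grip force is fixed at half the most. Time passes only in rows, so rows that repeat a pose let the fingers close, or fill a call up. It gives the time, the measured TCP pose, the force and the opening at its end, in the units of the state.
- monitor.state(): the state, without advancing time (a new reading comes with each control period).
- grab_frame(name): name is "scene" or "top" or "wrist"; returns a dict with "color" (384x512x3 uint8, red, green, blue), "K" (3x3 intrinsics, pixels), "rvec" (rotation vector, rad) and "tvec" (3), from world to camera coordinates, as OpenCV has them. Camera axes: x right, y down, z forward; pixel columns grow to the right and rows downward; lengths in m; the calibration is good to about 2 mm. A picture is of the moment at which its call begins. There is no depth.
- manip.job_done(): hands the job in, once; it reports no verdict.
The state is a dict: "time": time; "joint_pos": joint angles; "joint_vel": joint speeds; "joint_efforts": joint torques, N m; "tool_pos": TCP position; "tool_rot": TCP orientation; "contact_force": force on the tool from outside, world axes, zero at the start; "ft_torque": the same for the moment, N m; "gripper_width": opening from 0.0 (shut) to 1.0 (fully open).
Only numpy, scipy, OpenCV 4.12 (cv2) and the standard library are available. Lean on these libraries where they do the work, as an engineer would, in place of code of your own. Each camera call takes 0.05 s, during which the arm holds its last target.

## Working session

There is one attempt and no reset: what is moved stays moved. The work goes in short steps, Python scripts to look and compute and a tool call to move; the robot and the scene stay as the last step left them, time stands still between calls to the robot, and variables do not carry over. Pictures are saved under pics/ and viewed, and the job is handed in when it is done.

Besides the shell and the picture viewer there is one more tool, called after "Emit:" as name([rows], argument=value, ...), one row to a line, values as JSON. step_arm: Moves the arm, as the interface text tells. Its arguments: {"type":"object","properties":{"series":{"type":"array"}},"required":["series"]}

```bash
ls; mkdir -p pics; python3 - <<'E'
from plant import monitor, grab_frame, manip
import cv2
print(monitor.state()); print(manip.grip_depth)
for n in ["scene","top","wrist"]:
    f=grab_frame(n); cv2.imwrite(f"pics/{n}0.png",f["color"][:,:,::-1]); print(n,f["K"].tolist(),f["rvec"],f["tvec"])
E
```

```text
pics
{'time': 0.0, 'joint_pos': array([-1.43002670e+00,  5.33871014e-02,  1.61430095e+00, -9.21032211e-06,
        1.47599512e+00, -1.18999536e-01]), 'joint_vel': array([ 0.00109521,  0.0024948 ,  0.00011541,  0.00072207,  0.00090905,
       -0.00059749]), 'joint_efforts': array([ 2.13986190e-03, -3.93684912e+01, -3.70175564e+01, -3.29107297e-05,
        6.94330796e-03, -3.42931401e-05]), 'tool_pos': array([ 0.16044576, -0.60340784,  0.23004012]), 'tool_rot': array([-1.04514475e-03,  9.91576251e-01,  1.29520062e-01, -1.59611919e-05]), 'contact_force': array([-1.01429032,  0.21828745,  0.04549447]), 'ft_torque': array([-0.02998055, -0.02329663,  0.06432753]), 'gripper_width': 0.9987809929500531}
0.0187
scene [[368.02906300263356, 0.0, 265.09074640201464], [0.0, 368.02906300263356, 184.5606967692416], [0.0, 0.0, 1.0]] [ 2.11983956  1.11958027 -0.49865563] [-0.29929216 -0.27530116  1.42210874]
top [[470.00492607461746, 0.0, 259.0230848720089], [0.0, 470.00492607461746, 191.18911595872922], [0.0, 0.0, 1.0]] [ 2.1771636  -2.14178097  0.1749915 ] [-0.02559717  0.5426731   1.39480245]
wrist [[311.1969929474183, 0.0, 256.7514332059992], [0.0, 311.1969929474183, 188.52240300393828], [0.0, 0.0, 1.0]] [-2.30286284  1.76988177  0.25525202] [-0.62516544 -0.0362959   0.37747034]
```

View pics/scene0.png

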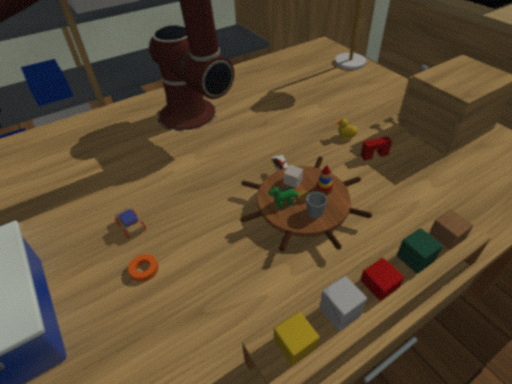

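View pics/top0.png

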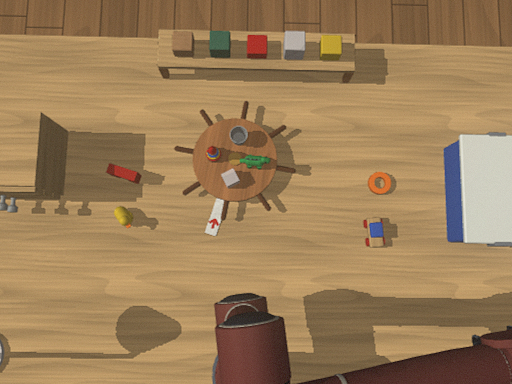

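View pics/wrist0.png

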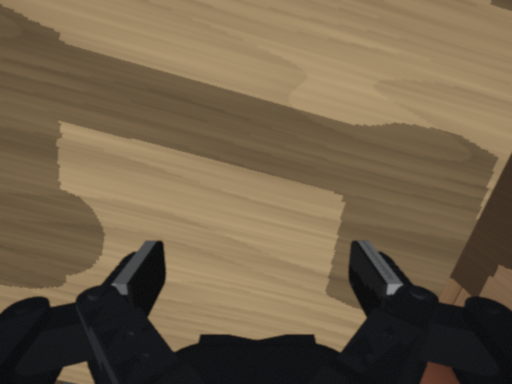

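The scene picture shows the stand in the middle, with the dinosaur at about (286,198). In the top view the wheel centre is near (235,160), the dinosaur's head end near (265,160) and the red arrow near (214,223). The arm is at the lower right, and the car and ring are well to the right. Next I'll measure these.

```bash
cat > h.py <<'E'
from plant import monitor, grab_frame, manip
import cv2, numpy as np
def ray(f,uv):
    R=cv2.Rodrigues(np.array(f["rvec"],float))[0]; c=-R.T@np.array(f["tvec"]).ravel()
    uv=np.atleast_2d(uv).astype(float); d=np.c_[(uv-f["K"][:2,2])/np.array([f["K"][0,0],f["K"][1,1]]),np.ones(len(uv))]@R
    return c,d
def onz(f,uv,z):
    c,d=ray(f,uv); return c+d*((z-c[2])/d[:,2])[:,None]
def proj(f,p): return cv2.projectPoints(np.atleast_2d(p).astype(float),np.array(f["rvec"],float),np.array(f["tvec"],float),f["K"],None)[0][:,0]
def tri(f1,u1,f2,u2):
    c1,d1=ray(f1,u1);c2,d2=ray(f2,u2);A=np.c_[d1[0],-d2[0]];s=np.linalg.lstsq(A,c2-c1,rcond=None)[0]
    a=c1+s[0]*d1[0];b=c2+s[1]*d2[0];return (a+b)/2,np.linalg.norm(a-b)
def blobs(f,lo,hi,amin=8):
    h=cv2.cvtColor(f["color"],cv2.COLOR_RGB2HSV); m=cv2.inRange(h,np.array(lo),np.array(hi))
    n,l,s,c=cv2.connectedComponentsWithStats(m); return m,[(c[i].round(1).tolist(),s[i].tolist()) for i in range(1,n) if s[i,4]>=amin]
E
python3 - <<'E'
from h import *
f=grab_frame("top"); g=grab_frame("scene")
crop=f["color"][80:260,80:410]; cv2.imwrite("pics/topc.png",cv2.resize(crop[:, :],None,fx=2.4,fy=2.4,interpolation=cv2.INTER_CUBIC)[:,:,::-1])
crop=g["color"][130:270,220:400]; cv2.imwrite("pics/scc.png",cv2.resize(crop,None,fx=4,fy=4,interpolation=cv2.INTER_CUBIC)[:,:,::-1])
h=cv2.cvtColor(f["color"],cv2.COLOR_RGB2HSV)
for p in [(235,185),(260,175),(205,170),(265,160),(213,222),(215,232),(222,112),(150,150),(230,178)]: print(p,h[p[1],p[0]],f["color"][p[1],p[0]])
for n,lo,hi in [("green",(40,80,40),(85,255,255)),("red",(0,170,90),(6,255,255)),("red2",(172,150,90),(180,255,255))]:
    print(n,"top",blobs(f,lo,hi)[1]); print(n,"scene",blobs(g,lo,hi)[1])
E
```

```text
(235, 185) [ 13 118 112] [112  82  60]
(260, 175) [ 13 137 162] [162 112  75]
(205, 170) [ 14 144 156] [156 110  68]
(265, 160) [ 60 121 116] [ 61 116  61]
(213, 222) [  2 183 185] [185  63  52]
(215, 232) [ 21  19 210] [210 205 194]
(222, 112) [ 18 116 180] [180 146  98]
(150, 150) [ 18 117 176] [176 143  95]
(230, 178) [ 11  28 180] [180 167 160]
green top [([213.4, 33.4], [210, 31, 12, 11, 25]), ([254.5, 160.8], [240, 155, 30, 14, 243])]
green scene [([283.0, 195.6], [269, 187, 29, 22, 365]), ([422.8, 243.4], [403, 229, 40, 29, 615])]
red top [([256.6, 44.2], [247, 35, 20, 19, 372]), ([210.7, 149.6], [207, 146, 9, 8, 36]), ([211.5, 159.2], [207, 157, 10, 4, 10]), ([122.3, 172.3], [107, 164, 30, 18, 263]), ([213.7, 222.2], [210, 219, 8, 9, 28]), ([365.0, 223.3], [364, 220, 3, 8, 21]), ([367.0, 241.6], [366, 238, 3, 8, 21])]
red scene [([374.3, 141.6], [364, 138, 22, 8, 112]), ([328.0, 169.8], [326, 166, 4, 8, 13]), ([330.0, 187.6], [328, 186, 4, 4, 8]), ([383.8, 274.1], [364, 258, 40, 34, 669])]
red2 top []
red2 scene []
```

View pics/topc.png

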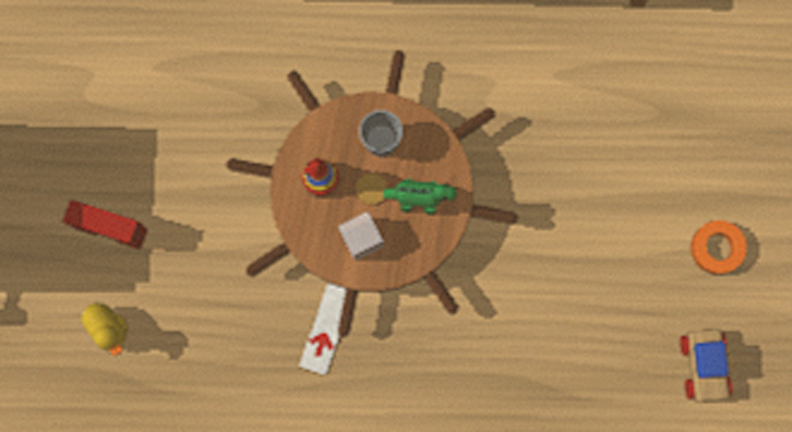

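View pics/scc.png

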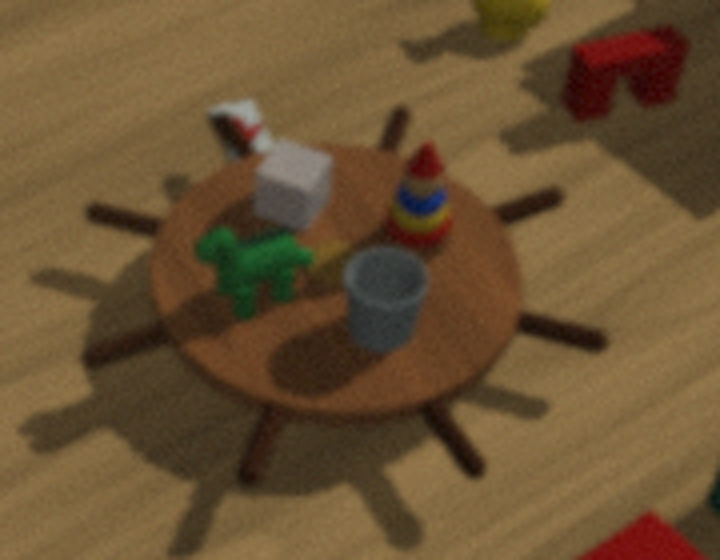

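The enlarged views show the eight pegs, with tips in the top crop at (230,163), (293,75), (399,54), (490,113), (514,216), (453,311), (346,332) and (250,270). The dinosaur's head points towards the tip at (514,216). The arrow is at (320,345). I'll get the centre from the peg tips, then the angles.

```bash
python3 - <<'E'
from h import *
f=grab_frame("top"); g=grab_frame("scene")
h=cv2.cvtColor(f["color"],cv2.COLOR_RGB2HSV)
t=np.array([(230,163),(293,75),(399,54),(490,113),(514,216),(453,311),(346,332),(250,270)])/2.4+80
P=onz(f,t,0.039); print("tips",P.round(4).tolist())
A=np.c_[2*P[:,:2],np.ones(8)];s=np.linalg.lstsq(A,(P[:,:2]**2).sum(1),rcond=None)[0];c=s[:2];print("c",c,"R",np.sqrt(s[2]+c@c))
a=np.degrees(np.arctan2(P[:,1]-c[1],P[:,0]-c[0]));print(a.round(1),((a)%45).round(1))
# disc
m=cv2.inRange(h,np.array((8,125,90)),np.array((15,190,220)));m[:110]=0;m[210:]=0;m[:,:185]=0;m[:,290:]=0
m=cv2.morphologyEx(m,cv2.MORPH_CLOSE,np.ones((9,9)));m=cv2.morphologyEx(m,cv2.MORPH_OPEN,np.ones((9,9)))
ct=max(cv2.findContours(m,0,2)[0],key=cv2.contourArea);hu=cv2.convexHull(ct)[:,0];W=onz(f,hu,0.048)
s=np.linalg.lstsq(np.c_[2*W[:,:2],np.ones(len(W))],(W[:,:2]**2).sum(1),rcond=None)[0];print("disc c",s[:2],"R",np.sqrt(s[2]+s[:2]@s[:2]))
# arrow
ar=onz(f,[213.7,222.2],0.004)[0];v=ar[:2]-c;print("arrow",ar,np.linalg.norm(v),np.degrees(np.arctan2(v[1],v[0])))
m,_=blobs(f,(0,0,185),(40,60,255)); n,l,st,cc=cv2.connectedComponentsWithStats(m)
for i in range(1,n):
    if 195<cc[i][0]<235 and 200<cc[i][1]<240:
        r=cv2.minAreaRect(np.argwhere(l==i)[:,::-1].astype(np.float32));b=onz(f,cv2.boxPoints(r),0.004);print("tongue",b.round(4).tolist(),[ (np.linalg.norm(q[:2]-c)).round(3) for q in b])
# dino
d=onz(f,[254.5,160.8],0.1)[0];v=d[:2]-c;print("dino top z.1",d,np.linalg.norm(v),np.degrees(np.arctan2(v[1],v[0])))
p,e=tri(f,[254.5,160.8],g,[283,195.6]);v=p[:2]-c;print("dino tri",p,e,np.linalg.norm(v),np.degrees(np.arctan2(v[1],v[0])))
m,_=blobs(f,(40,80,40),(85,255,255)); n,l,st,cc=cv2.connectedComponentsWithStats(m);i=[i for i in range(1,n) if st[i,4]>100][0]
print(cv2.minAreaRect(np.argwhere(l==i)[:,::-1].astype(np.float32)))
# tri of peg tips in two views
for u,w in [((514,216),(92,357)),((453,311),(92,212)),((250,270),(403,112)),((230,163),(560,195)),((490,113),(247,476))]:
    p,e=tri(f,np.array(u)/2.4+80,g,np.array(w)/4+[220,130]);print("peg tri",p.round(4),e.round(4))
E
```

```text
tips [[0.6726, 0.241, 0.039], [0.7909, 0.1642, 0.039], [0.8222, 0.0274, 0.039], [0.7456, -0.0919, 0.039], [0.6106, -0.1237, 0.039], [0.4871, -0.047, 0.039], [0.4583, 0.0873, 0.039], [0.5348, 0.2104, 0.039]]
c [0.63980029 0.05865929] R 0.1846632628440045
[  79.8   34.9   -9.7  -54.9  -99.1 -145.3  171.   124.7] [34.8 34.9 35.3 35.1 35.9 34.7 36.  34.7]
disc c [0.63922838 0.06040977] R 0.13406704735069647
arrow [0.44864822 0.12104127 0.004     ] 0.2010736823906946 161.92604106599376
tongue [[0.4555, 0.137, 0.004], [0.5246, 0.1238, 0.004], [0.5176, 0.0898, 0.004], [0.4485, 0.1032, 0.004]] [np.float64(0.2), np.float64(0.132), np.float64(0.126), np.float64(0.196)]
tongue [[0.418, 0.15, 0.004], [0.4505, 0.1402, 0.004], [0.4399, 0.1066, 0.004], [0.4075, 0.1165, 0.004]] [np.float64(0.24), np.float64(0.206), np.float64(0.206), np.float64(0.239)]
dino top z.1 [ 0.62434692 -0.00073363  0.1       ] 0.06137040327233548 -104.58433700476901
dino tri [ 0.62918561 -0.00126563  0.07577484] 0.0006384397089562069 0.060857764739677016 -100.0447761764158
((254.35150146484375, 161.4851531982422), (29.055086135864258, 12.238957405090332), 5.7105937004089355)
peg tri [ 0.6112 -0.1216  0.041 ] 0.0043
peg tri [ 0.4881 -0.0459  0.036 ] 0.0027
peg tri [0.5353 0.2112 0.0399] 0.0022
peg tri [0.6738 0.2427 0.0401] 0.0046
peg tri [ 0.7465 -0.091   0.0382] 0.0024
```

Measured so far:

| Item | Value |
|---|---|
| Axle | about (0.640, 0.059) |
| Front line | 162° |
| Dinosaur | about -100°, on a peg, 61 mm out, height consistent with the text |
| Peg heights | 0.036–0.041 m from two views |

The wheel therefore has to turn about -98° (clockwise from above). I'll push the peg at -55° round to -153° with shut fingers at radius 0.172, keeping the tool's x axis pointing at the axle. Before that I'll check where the wrist camera sits and work out the approach.

```bash
cat >> h.py <<'E'
C=np.array([0.6398,0.0593])
def rel(p0,a0,pts):
    # p0,a0(deg): commanded pose at call start (tool down); pts: list of (x,y,z,a)
    a=np.radians(a0);xt=np.array([np.cos(a),np.sin(a),0]);yt=np.array([np.sin(a),-np.cos(a),0])
    for q in pts:
        d=np.array(q[:3])-p0;print("tx %.2f ty %.2f tz %.2f wz %.1f"%(d@xt*100,d@yt*100,-d[2]*100,-(q[3]-a0)))
def pol(th,r,z,da=180):
    t=np.radians(th);return (C[0]+r*np.cos(t),C[1]+r*np.sin(t),z,th+da)
def pose():
    s=monitor.state();w,x,y,z=s["tool_rot"];R=cv2.Rodrigues(np.zeros(3))[0]
    a=np.degrees(2*np.arctan2(y,x)); return s["tool_pos"],(a+180)%360-180,s
E
python3 - <<'E'
from h import *
p,a,s=pose();print(p,a)
f=grab_frame("wrist");R=cv2.Rodrigues(f["rvec"])[0];c=-R.T@f["tvec"]
d=c-p;t=np.radians(a);print("cam in tool",d@[np.cos(t),np.sin(t),0],d@[np.sin(t),-np.cos(t),0],-d[2])
e=np.array(pol(-36,0.172,0.22));print(e)
s0=np.array([*p,a]);
for k in range(3):
    b=s0+(e-s0)*k/3;print("call",k,b.round(3));rel(b[:3],b[3],[b+(e-s0)*j/30 for j in (2,4,6,8,10)])
E
```

```text
[ 0.160545   -0.60386762  0.23101506] 14.885554954759243
cam in tool 0.07176566228957698 0.0007051718541939585 -0.14187632886034568
[ 7.78950923e-01 -4.17990634e-02  2.20000000e-01  1.44000000e+02]
call 0 [ 0.161 -0.604  0.231 14.886]
tx 4.95 ty -2.56 tz 0.07 wz -8.6
tx 9.89 ty -5.12 tz 0.15 wz -17.2
tx 14.84 ty -7.69 tz 0.22 wz -25.8
tx 19.79 ty -10.25 tz 0.29 wz -34.4
tx 24.73 ty -12.81 tz 0.37 wz -43.0
call 1 [ 0.367 -0.417  0.227 57.924]
tx 5.36 ty 1.50 tz 0.07 wz -8.6
tx 10.73 ty 3.01 tz 0.15 wz -17.2
tx 16.09 ty 4.51 tz 0.22 wz -25.8
tx 21.46 ty 6.01 tz 0.29 wz -34.4
tx 26.82 ty 7.52 tz 0.37 wz -43.0
call 2 [  0.573  -0.229   0.224 100.962]
tx 2.89 ty 4.76 tz 0.07 wz -8.6
tx 5.79 ty 9.52 tz 0.15 wz -17.2
tx 8.68 ty 14.28 tz 0.22 wz -25.8
tx 11.58 ty 19.04 tz 0.29 wz -34.4
tx 14.47 ty 23.80 tz 0.37 wz -43.0
```

The camera sits 72 mm along the tool's +x axis, so it would hang over the wheel if x pointed inwards. I'll use x along the rim instead (a = θ+90) and push with the -x face. That way the camera trails outside the toys.

```bash
python3 - <<'E'
from h import *
p,a,s=pose()
e=np.array(pol(-34,0.172,0.20,90));print(e)
s0=np.array([*p,a]);
for k in range(3):
    b=s0+(e-s0)*k/3;print("call",k,b.round(3));rel(b[:3],b[3],[b+(e-s0)*j/30 for j in (1,10)])
E
```

```text
[ 7.82394462e-01 -3.68811794e-02  2.00000000e-01  5.60000000e+01]
call 0 [ 0.161 -0.604  0.231 14.884]
tx 2.49 ty -1.29 tz 0.10 wz -1.4
tx 24.89 ty -12.94 tz 1.04 wz -13.7
call 1 [ 0.368 -0.415  0.221 28.59 ]
tx 2.72 ty -0.67 tz 0.10 wz -1.4
tx 27.25 ty -6.68 tz 1.04 wz -13.7
call 2 [ 0.575 -0.226  0.21  42.295]
tx 2.81 ty -0.00 tz 0.10 wz -1.4
tx 28.05 ty -0.03 tz 1.04 wz -13.7
```

Emit:
step_arm([
  {"tx": 2,"ty": -1,"tz": 0,"wx": 0,"wy": 0,"wz": -1.4,"grip": 0},
  {"tx": 4.5,"ty": -2.3,"tz": 0,"wx": 0,"wy": 0,"wz": -2.8,"grip": 0},
  {"tx": 7.2,"ty": -3.7,"tz": 0,"wx": 0,"wy": 0,"wz": -4.2,"grip": 0},
  {"tx": 10,"ty": -5.2,"tz": 0,"wx": 0,"wy": 0,"wz": -5.6,"grip": 0},
  {"tx": 12.5,"ty": -6.5,"tz": 0,"wx": 0,"wy": 0,"wz": -7,"grip": 0},
  {"tx": 15,"ty": -7.8,"tz": 0,"wx": 0,"wy": 0,"wz": -8.4,"grip": 0},
  {"tx": 17.5,"ty": -9.1,"tz": 0,"wx": 0,"wy": 0,"wz": -9.8,"grip": 0},
  {"tx": 20,"ty": -10.4,"tz": 0,"wx": 0,"wy": 0,"wz": -11.2,"grip": 0},
  {"tx": 22.5,"ty": -11.7,"tz": 0,"wx": 0,"wy": 0,"wz": -12.6,"grip": 0},
  {"tx": 25,"ty": -13,"tz": 0,"wx": 0,"wy": 0,"wz": -14,"grip": 0},
])

```text
time: 1.23
tool_pos: [0.3697, -0.4131, 0.2315]
tool_rot: [0.0, 0.968, 0.25, 0.0]
contact_force: [0.2, 0.1, 0.6]
gripper_width: 0.001
```

Emit:
step_arm([
  {"tx": 2.7,"ty": -0.7,"tz": 0,"wx": 0,"wy": 0,"wz": -1.4,"grip": 0},
  {"tx": 5.4,"ty": -1.4,"tz": 0,"wx": 0,"wy": 0,"wz": -2.8,"grip": 0},
  {"tx": 8.1,"ty": -2,"tz": 0,"wx": 0,"wy": 0,"wz": -4.2,"grip": 0},
  {"tx": 10.8,"ty": -2.7,"tz": 0,"wx": 0,"wy": 0,"wz": -5.6,"grip": 0},
  {"tx": 13.5,"ty": -3.4,"tz": 0,"wx": 0,"wy": 0,"wz": -7,"grip": 0},
  {"tx": 16.2,"ty": -4,"tz": 0,"wx": 0,"wy": 0,"wz": -8.4,"grip": 0},
  {"tx": 18.9,"ty": -4.7,"tz": 0,"wx": 0,"wy": 0,"wz": -9.8,"grip": 0},
  {"tx": 21.6,"ty": -5.4,"tz": 0,"wx": 0,"wy": 0,"wz": -11.2,"grip": 0},
  {"tx": 24.3,"ty": -6,"tz": 0,"wx": 0,"wy": 0,"wz": -12.6,"grip": 0},
  {"tx": 27,"ty": -6.7,"tz": 0,"wx": 0,"wy": 0,"wz": -14,"grip": 0},
])

```text
time: 2.07
tool_pos: [0.5738, -0.224, 0.2314]
tool_rot: [0.0, 0.931, 0.366, 0.0]
contact_force: [0.8, -0.9, -0.0]
gripper_width: 0.002
```

```bash
python3 - <<'E'
from h import *
p,a,s=pose();print(p,a,s["joint_pos"].round(3))
e=np.array(pol(-34,0.172,0.20,90));b=np.array([*p,a]);rel(p,a,[b+(e-b)*j/10 for j in (1,2,5,10)])
E
```

```text
[ 0.57375599 -0.22403552  0.23139508] 42.95960026015578 [-0.493  0.031  1.635 -0.     1.475  0.328]
tx 2.80 ty 0.05 tz 0.31 wz -1.3
tx 5.60 ty 0.10 tz 0.63 wz -2.6
tx 14.01 ty 0.26 tz 1.57 wz -6.5
tx 28.02 ty 0.52 tz 3.14 wz -13.0
```

Emit:
step_arm([
  {"tx": 3,"ty": 0,"tz": 0,"wx": 0,"wy": 0,"wz": -1.3,"grip": 0},
  {"tx": 6,"ty": 0.1,"tz": 0,"wx": 0,"wy": 0,"wz": -2.6,"grip": 0},
  {"tx": 9,"ty": 0.2,"tz": 0,"wx": 0,"wy": 0,"wz": -3.9,"grip": 0},
  {"tx": 12,"ty": 0.2,"tz": 0,"wx": 0,"wy": 0,"wz": -5.2,"grip": 0},
  {"tx": 15,"ty": 0.3,"tz": 0,"wx": 0,"wy": 0,"wz": -6.5,"grip": 0},
  {"tx": 18,"ty": 0.3,"tz": 0,"wx": 0,"wy": 0,"wz": -7.8,"grip": 0},
  {"tx": 21,"ty": 0.4,"tz": 0,"wx": 0,"wy": 0,"wz": -9.1,"grip": 0},
  {"tx": 24,"ty": 0.4,"tz": 0,"wx": 0,"wy": 0,"wz": -10.4,"grip": 0},
  {"tx": 26.5,"ty": 0.5,"tz": 0,"wx": 0,"wy": 0,"wz": -11.7,"grip": 0},
  {"tx": 28,"ty": 0.5,"tz": 1,"wx": 0,"wy": 0,"wz": -13,"grip": 0},
])

```text
time: 2.9
tool_pos: [0.784, -0.0361, 0.2236]
tool_rot: [0.001, 0.883, 0.47, 0.002]
contact_force: [0.9, 0.2, 1.1]
gripper_width: 0.004
```

```bash
python3 - <<'E'
from h import *
p,a,s=pose();print(p,a)
f=grab_frame("top");g=grab_frame("scene");w=grab_frame("wrist")
cv2.imwrite("pics/a_top.png",cv2.resize(f["color"][80:260,130:330],None,fx=3,fy=3)[:,:,::-1]);cv2.imwrite("pics/a_wr.png",w["color"][:,:,::-1]);cv2.imwrite("pics/a_sc.png",cv2.resize(g["color"][60:270,200:420],None,fx=2.7,fy=2.7)[:,:,::-1])
rel(p,a,[pol(-34,0.172,0.022,90)])
E
```

```text
[ 0.78403034 -0.03607166  0.2236187 ] 56.05110383068171
tx -0.16 ty -0.09 tz 20.16 wz 0.1
```

View pics/a_wr.png

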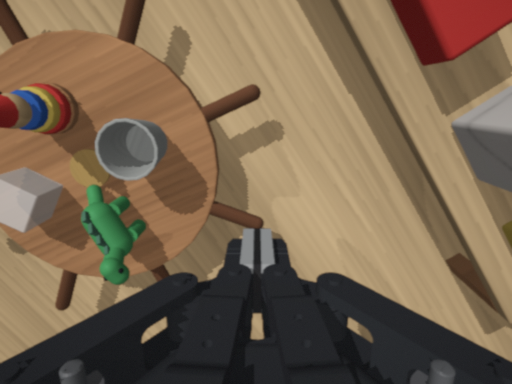

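View pics/a_sc.png

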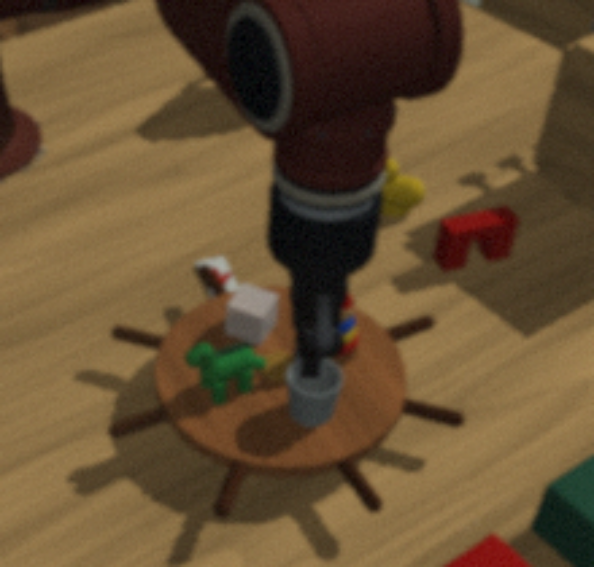

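View pics/a_top.png

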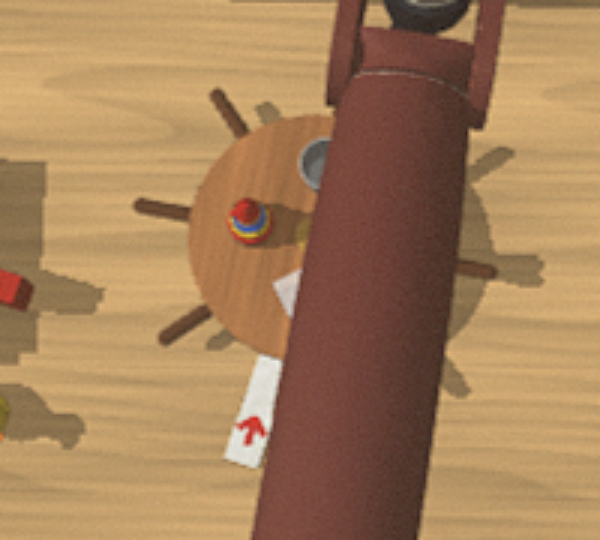

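The wrist view shows the shut fingers at (255,245) and the peg ending at (262,222) ahead of them. The bench rail runs down the right side, with a leg at (455,260). The top view is partly hidden by the forearm. Before going down, I'll check the clearance to the bench.

```bash
python3 - <<'E'
from h import *
f=grab_frame("top");w=grab_frame("wrist");p,a,s=pose()
for z in (0,0.05,0.1): print(z,onz(f,[[350,81],[250,73],[350,73],[165,78]],z).round(3).tolist(),"wr",onz(w,[[452,262],[340,20],[420,150],[480,262]],z).round(3).tolist())
print(tri(f,[352,81],w,[453,270]))
print("tip TCP px",proj(w,p),"peg tip",proj(w,[pol(-54.9,0.19,0.039)[:3],pol(-9.9,0.19,0.039)[:3]]))
E
```

```text
0 [[0.916, -0.308, 0.0], [0.935, 0.017, 0.0], [0.943, -0.308, 0.0], [0.911, 0.291, 0.0]] wr [[0.916, -0.293, 0.0], [0.936, 0.035, 0.0], [0.946, -0.136, 0.0], [0.946, -0.314, 0.0]]
0.05 [[0.896, -0.297, 0.05], [0.915, 0.017, 0.05], [0.922, -0.297, 0.05], [0.892, 0.282, 0.05]] wr [[0.903, -0.25, 0.05], [0.921, 0.033, 0.05], [0.929, -0.115, 0.05], [0.929, -0.268, 0.05]]
0.1 [[0.876, -0.286, 0.1], [0.894, 0.017, 0.1], [0.902, -0.286, 0.1], [0.872, 0.272, 0.1]] wr [[0.89, -0.207, 0.1], [0.905, 0.031, 0.1], [0.912, -0.093, 0.1], [0.912, -0.222, 0.1]]
(array([ 0.91757732, -0.31650567, -0.0111599 ]), np.float64(0.004745720250116267))
tip TCP px [[255.91711822 246.49512591]] peg tip [[261.68418541 224.17944292]
 [257.99999251  87.92436635]]
```

The bench starts at x ≥ 0.90, so there is room. The predicted peg tip at (262,224) matches the picture. Going down.

Emit:
step_arm([
  {"tx": 0,"ty": -0.1,"tz": 2.5,"wx": 0,"wy": 0,"wz": 0,"grip": 0},
  {"tx": -0.1,"ty": -0.1,"tz": 5,"wx": 0,"wy": 0,"wz": 0,"grip": 0},
  {"tx": -0.1,"ty": -0.1,"tz": 7.5,"wx": 0,"wy": 0,"wz": 0,"grip": 0},
  {"tx": -0.1,"ty": -0.1,"tz": 10,"wx": 0,"wy": 0,"wz": 0,"grip": 0},
  {"tx": -0.2,"ty": -0.1,"tz": 12.5,"wx": 0,"wy": 0,"wz": 0,"grip": 0},
  {"tx": -0.2,"ty": -0.1,"tz": 15,"wx": 0,"wy": 0,"wz": 0,"grip": 0},
  {"tx": -0.2,"ty": -0.1,"tz": 17,"wx": 0,"wy": 0,"wz": 0,"grip": 0},
  {"tx": -0.2,"ty": -0.1,"tz": 18.5,"wx": 0,"wy": 0,"wz": 0,"grip": 0},
  {"tx": -0.2,"ty": -0.1,"tz": 19.5,"wx": 0,"wy": 0,"wz": 0,"grip": 0},
  {"tx": -0.2,"ty": -0.1,"tz": 20,"wx": 0,"wy": 0,"wz": 0,"grip": 0},
])

```text
time: 3.98
tool_pos: [0.7786, -0.0399, 0.0201]
tool_rot: [-0.0, 0.884, 0.468, -0.001]
contact_force: [-0.3, -0.4, 0.2]
gripper_width: -0.003
```

```bash
python3 - <<'E'
from h import *
p,a,s=pose();print(p,a,s["contact_force"])
w=grab_frame("wrist");cv2.imwrite("pics/b_wr.png",w["color"][:,:,::-1])
rel(p,a,[pol(-34-k*10/10,0.172,0.022,90) for k in range(1,11)])
b=pol(-44,0.172,0.022,90);print("next, generic 15deg");rel(np.array(b[:3]),b[3],[pol(-44-k*1.5,0.172,0.022,90) for k in range(1,11)])
E
```

```text
[ 0.77859671 -0.03992069  0.02012176] 55.82995458504817 [-0.30713538 -0.42861306  0.18053336]
tx 0.16 ty 0.14 tz -0.19 wz 0.8
tx -0.14 ty 0.13 tz -0.19 wz 1.8
tx -0.44 ty 0.12 tz -0.19 wz 2.8
tx -0.74 ty 0.11 tz -0.19 wz 3.8
tx -1.03 ty 0.08 tz -0.19 wz 4.8
tx -1.33 ty 0.05 tz -0.19 wz 5.8
tx -1.63 ty 0.02 tz -0.19 wz 6.8
tx -1.93 ty -0.02 tz -0.19 wz 7.8
tx -2.23 ty -0.06 tz -0.19 wz 8.8
tx -2.52 ty -0.11 tz -0.19 wz 9.8
next, generic 15deg
tx -0.45 ty -0.01 tz -0.00 wz 1.5
tx -0.90 ty -0.02 tz -0.00 wz 3.0
tx -1.35 ty -0.05 tz -0.00 wz 4.5
tx -1.80 ty -0.09 tz -0.00 wz 6.0
tx -2.25 ty -0.15 tz -0.00 wz 7.5
tx -2.69 ty -0.21 tz -0.00 wz 9.0
tx -3.13 ty -0.29 tz -0.00 wz 10.5
tx -3.58 ty -0.38 tz -0.00 wz 12.0
tx -4.02 ty -0.48 tz -0.00 wz 13.5
tx -4.45 ty -0.59 tz -0.00 wz 15.0
```

View pics/b_wr.png

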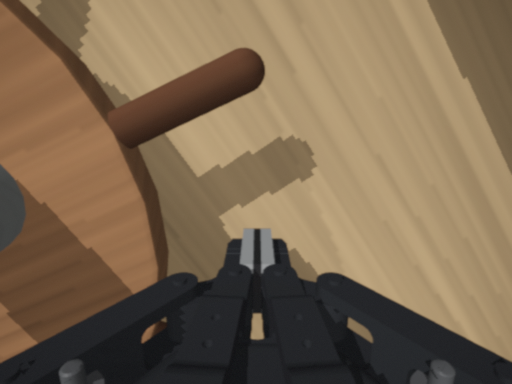

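The fingers hang in the gap between the pegs with no contact. Now a slow arc towards the peg.

Emit:
step_arm([
  {"tx": -0.3,"ty": 0,"tz": 0,"wx": 0,"wy": 0,"wz": 1.5,"grip": 0},
  {"tx": -0.8,"ty": 0.1,"tz": -0.1,"wx": 0,"wy": 0,"wz": 3,"grip": 0},
  {"tx": -1.2,"ty": 0.1,"tz": -0.1,"wx": 0,"wy": 0,"wz": 4.5,"grip": 0},
  {"tx": -1.6,"ty": 0,"tz": -0.1,"wx": 0,"wy": 0,"wz": 6,"grip": 0},
  {"tx": -2.1,"ty": 0,"tz": -0.1,"wx": 0,"wy": 0,"wz": 7.5,"grip": 0},
  {"tx": -2.5,"ty": -0.1,"tz": -0.1,"wx": 0,"wy": 0,"wz": 9,"grip": 0},
  {"tx": -2.9,"ty": -0.2,"tz": -0.1,"wx": 0,"wy": 0,"wz": 10.5,"grip": 0},
  {"tx": -3.3,"ty": -0.3,"tz": -0.1,"wx": 0,"wy": 0,"wz": 12,"grip": 0},
  {"tx": -3.7,"ty": -0.4,"tz": -0.1,"wx": 0,"wy": 0,"wz": 13.5,"grip": 0},
  {"tx": -4.0,"ty": -0.5,"tz": -0.1,"wx": 0,"wy": 0,"wz": 14.5,"grip": 0},
])

```text
time: 4.87
tool_pos: [0.7526, -0.0698, 0.0223]
tool_rot: [0.0, 0.936, 0.352, 0.0]
contact_force: [-0.4, 0.9, 0.3]
gripper_width: -0.004
```

```bash
cat > st.py <<'E'
from h import *
p,a,s=pose();v=p[:2]-C;th=np.degrees(np.arctan2(v[1],v[0]))
print(p.round(4),"a",a.round(2),"th",th.round(2),"r",np.linalg.norm(v).round(4),s["contact_force"].round(2),"q6",s["joint_pos"][5].round(2))
import sys
n=float(sys.argv[1]);
rel(p,a,[pol(th+n*k/10,0.172,0.022,90) for k in range(1,11)])
g=grab_frame("scene");cv2.imwrite(f"pics/{sys.argv[2]}.png",cv2.resize(g["color"][60:270,200:420],None,fx=2.7,fy=2.7)[:,:,::-1])
E
python3 st.py -15 c1
```

```text
[ 0.7526 -0.0698  0.0223] a 41.25 th -48.86 r 0.1715 [-0.39  0.87  0.25] q6 0.66
tx -0.45 ty 0.05 tz 0.03 wz 1.6
tx -0.90 ty 0.03 tz 0.03 wz 3.1
tx -1.35 ty -0.00 tz 0.03 wz 4.6
tx -1.80 ty -0.04 tz 0.03 wz 6.1
tx -2.24 ty -0.10 tz 0.03 wz 7.6
tx -2.69 ty -0.16 tz 0.03 wz 9.1
tx -3.13 ty -0.24 tz 0.03 wz 10.6
tx -3.58 ty -0.33 tz 0.03 wz 12.1
tx -4.01 ty -0.43 tz 0.03 wz 13.6
tx -4.45 ty -0.54 tz 0.03 wz 15.1
```

View pics/c1.png

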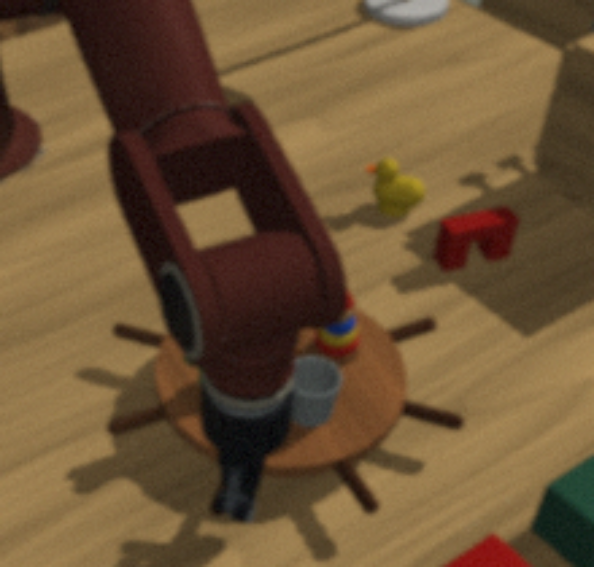

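The fingers are about touching the peg (force ≈ 1 N). I'll push on in 15° strokes along the arc.

Emit:
step_arm([
  {"tx": -0.3,"ty": 0,"tz": 0,"wx": 0,"wy": 0,"wz": 1,"grip": 0},
  {"tx": -0.6,"ty": 0,"tz": 0,"wx": 0,"wy": 0,"wz": 2,"grip": 0},
  {"tx": -1.0,"ty": 0,"tz": 0,"wx": 0,"wy": 0,"wz": 3.5,"grip": 0},
  {"tx": -1.4,"ty": 0,"tz": 0,"wx": 0,"wy": 0,"wz": 5,"grip": 0},
  {"tx": -1.9,"ty": -0.1,"tz": 0,"wx": 0,"wy": 0,"wz": 6.5,"grip": 0},
  {"tx": -2.4,"ty": -0.1,"tz": 0,"wx": 0,"wy": 0,"wz": 8,"grip": 0},
  {"tx": -2.9,"ty": -0.2,"tz": 0,"wx": 0,"wy": 0,"wz": 9.7,"grip": 0},
  {"tx": -3.4,"ty": -0.3,"tz": 0,"wx": 0,"wy": 0,"wz": 11.4,"grip": 0},
  {"tx": -3.9,"ty": -0.4,"tz": 0,"wx": 0,"wy": 0,"wz": 13.1,"grip": 0},
  {"tx": -4.4,"ty": -0.5,"tz": 0,"wx": 0,"wy": 0,"wz": 15,"grip": 0},
])

```text
time: 5.75
tool_pos: [0.716, -0.0952, 0.0223]
tool_rot: [-0.0, 0.974, 0.227, -0.0]
contact_force: [0.2, -0.2, 0.2]
gripper_width: -0.001
```

```bash
python3 st.py -17 c2
```

```text
[ 0.716  -0.0952  0.0223] a 26.2 th -63.75 r 0.1722 [ 0.23 -0.17  0.23] q6 0.88
tx -0.51 ty -0.03 tz 0.03 wz 1.7
tx -1.02 ty -0.05 tz 0.03 wz 3.4
tx -1.53 ty -0.09 tz 0.03 wz 5.1
tx -2.04 ty -0.14 tz 0.03 wz 6.8
tx -2.54 ty -0.21 tz 0.03 wz 8.5
tx -3.05 ty -0.29 tz 0.03 wz 10.2
tx -3.55 ty -0.39 tz 0.03 wz 11.9
tx -4.04 ty -0.50 tz 0.03 wz 13.6
tx -4.54 ty -0.63 tz 0.03 wz 15.3
tx -5.03 ty -0.77 tz 0.03 wz 17.0
```

View pics/c2.png

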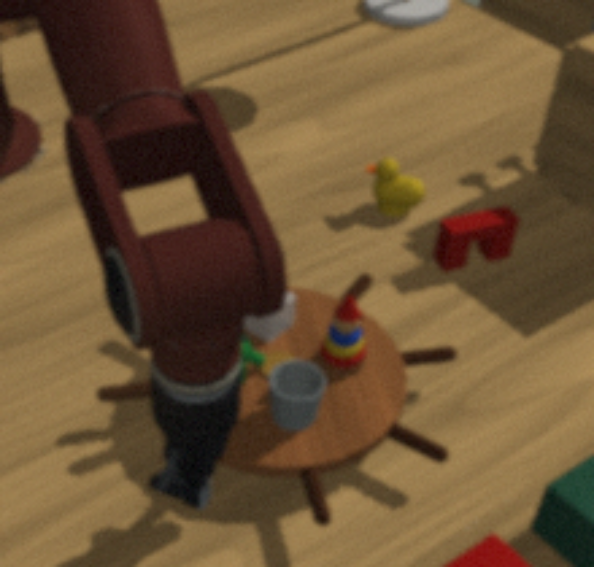

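The wheel has followed the push: the cup moved to about (297,395) in the crop and all the visible toys are upright. Continuing.

Emit:
step_arm([
  {"tx": -0.5,"ty": 0,"tz": 0,"wx": 0,"wy": 0,"wz": 1.7,"grip": 0},
  {"tx": -1.0,"ty": 0,"tz": 0,"wx": 0,"wy": 0,"wz": 3.4,"grip": 0},
  {"tx": -1.5,"ty": -0.1,"tz": 0,"wx": 0,"wy": 0,"wz": 5.1,"grip": 0},
  {"tx": -2.0,"ty": -0.1,"tz": 0,"wx": 0,"wy": 0,"wz": 6.8,"grip": 0},
  {"tx": -2.5,"ty": -0.2,"tz": 0,"wx": 0,"wy": 0,"wz": 8.5,"grip": 0},
  {"tx": -3.0,"ty": -0.3,"tz": 0,"wx": 0,"wy": 0,"wz": 10.2,"grip": 0},
  {"tx": -3.5,"ty": -0.4,"tz": 0,"wx": 0,"wy": 0,"wz": 11.9,"grip": 0},
  {"tx": -4.0,"ty": -0.5,"tz": 0,"wx": 0,"wy": 0,"wz": 13.6,"grip": 0},
  {"tx": -4.5,"ty": -0.6,"tz": 0,"wx": 0,"wy": 0,"wz": 15.3,"grip": 0},
  {"tx": -5.0,"ty": -0.8,"tz": 0,"wx": 0,"wy": 0,"wz": 17,"grip": 0},
])

```text
time: 6.63
tool_pos: [0.6681, -0.1104, 0.0225]
tool_rot: [0.0, 0.997, 0.081, 0.0]
contact_force: [1.0, -0.2, 0.0]
gripper_width: 0.003
```

```bash
python3 st.py -17 c3|head -3
```

```text
[ 0.6681 -0.1104  0.0225] a 9.27 th -80.54 r 0.1721 [ 0.99 -0.23  0.01] q6 1.14
tx -0.51 ty -0.01 tz 0.05 wz 1.5
tx -1.02 ty -0.03 tz 0.05 wz 3.2
```

Emit:
step_arm([
  {"tx": -0.5,"ty": 0,"tz": 0,"wx": 0,"wy": 0,"wz": 1.7,"grip": 0},
  {"tx": -1.0,"ty": 0,"tz": 0,"wx": 0,"wy": 0,"wz": 3.4,"grip": 0},
  {"tx": -1.5,"ty": -0.1,"tz": 0,"wx": 0,"wy": 0,"wz": 5.1,"grip": 0},
  {"tx": -2.0,"ty": -0.1,"tz": 0,"wx": 0,"wy": 0,"wz": 6.8,"grip": 0},
  {"tx": -2.5,"ty": -0.2,"tz": 0,"wx": 0,"wy": 0,"wz": 8.5,"grip": 0},
  {"tx": -3.0,"ty": -0.3,"tz": 0,"wx": 0,"wy": 0,"wz": 10.2,"grip": 0},
  {"tx": -3.5,"ty": -0.4,"tz": 0,"wx": 0,"wy": 0,"wz": 11.9,"grip": 0},
  {"tx": -4.0,"ty": -0.5,"tz": 0,"wx": 0,"wy": 0,"wz": 13.6,"grip": 0},
  {"tx": -4.5,"ty": -0.6,"tz": 0,"wx": 0,"wy": 0,"wz": 15.3,"grip": 0},
  {"tx": -5.0,"ty": -0.8,"tz": 0,"wx": 0,"wy": 0,"wz": 17,"grip": 0},
])

```text
time: 7.52
tool_pos: [0.6176, -0.1107, 0.0226]
tool_rot: [0.0, 0.998, -0.067, 0.0]
contact_force: [0.3, -1.4, 0.3]
gripper_width: 0.001
```

```bash
python3 st.py -17 c4
```

```text
[ 0.6176 -0.1107  0.0226] a -7.69 th -97.44 r 0.1714 [ 0.27 -1.42  0.32] q6 1.41
tx -0.51 ty 0.05 tz 0.06 wz 1.4
tx -1.02 ty 0.03 tz 0.06 wz 3.1
tx -1.53 ty -0.00 tz 0.06 wz 4.8
tx -2.04 ty -0.05 tz 0.06 wz 6.5
tx -2.54 ty -0.12 tz 0.06 wz 8.2
tx -3.05 ty -0.20 tz 0.06 wz 9.9
tx -3.55 ty -0.29 tz 0.06 wz 11.6
tx -4.05 ty -0.40 tz 0.06 wz 13.3
tx -4.54 ty -0.53 tz 0.06 wz 15.0
tx -5.03 ty -0.67 tz 0.06 wz 16.7
```

View pics/c4.png

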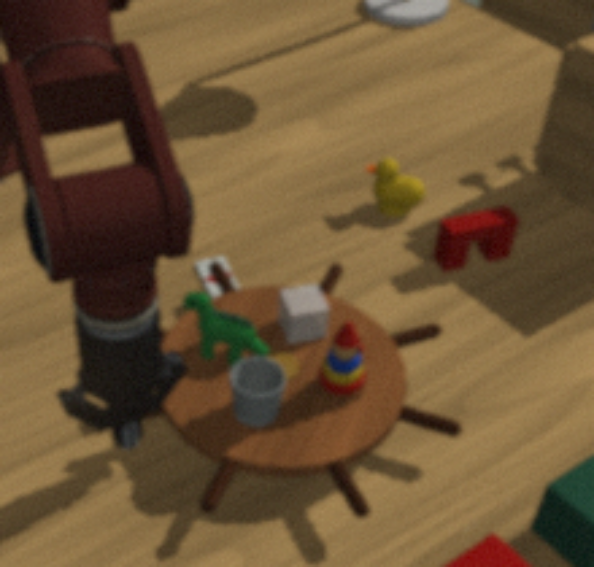

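About half way: the dinosaur is at (225,325) in the crop and everything stands. Two more strokes of 17°, then a measurement.

Emit:
step_arm([
  {"tx": -0.5,"ty": 0,"tz": 0,"wx": 0,"wy": 0,"wz": 1.6,"grip": 0},
  {"tx": -1.0,"ty": 0,"tz": 0,"wx": 0,"wy": 0,"wz": 3.3,"grip": 0},
  {"tx": -1.5,"ty": 0,"tz": 0,"wx": 0,"wy": 0,"wz": 5,"grip": 0},
  {"tx": -2.0,"ty": -0.1,"tz": 0,"wx": 0,"wy": 0,"wz": 6.7,"grip": 0},
  {"tx": -2.5,"ty": -0.1,"tz": 0,"wx": 0,"wy": 0,"wz": 8.4,"grip": 0},
  {"tx": -3.0,"ty": -0.2,"tz": 0,"wx": 0,"wy": 0,"wz": 10.1,"grip": 0},
  {"tx": -3.5,"ty": -0.3,"tz": 0,"wx": 0,"wy": 0,"wz": 11.8,"grip": 0},
  {"tx": -4.0,"ty": -0.4,"tz": 0,"wx": 0,"wy": 0,"wz": 13.5,"grip": 0},
  {"tx": -4.5,"ty": -0.6,"tz": 0,"wx": 0,"wy": 0,"wz": 15.2,"grip": 0},
  {"tx": -5.0,"ty": -0.7,"tz": 0,"wx": 0,"wy": 0,"wz": 17,"grip": 0},
])

```text
time: 8.4
tool_pos: [0.5691, -0.0968, 0.0226]
tool_rot: [0.0, 0.977, -0.213, 0.0]
contact_force: [0.3, 0.1, -0.0]
gripper_width: 0.001
```

```bash
python3 st.py -17 c5|head -3
```

```text
[ 0.5691 -0.0968  0.0226] a -24.65 th -114.36 r 0.1714 [ 0.26  0.12 -0.01] q6 1.7
tx -0.51 ty 0.06 tz 0.06 wz 1.4
tx -1.02 ty 0.04 tz 0.06 wz 3.1
```

Emit:
step_arm([
  {"tx": -0.5,"ty": 0,"tz": 0,"wx": 0,"wy": 0,"wz": 1.7,"grip": 0},
  {"tx": -1.0,"ty": 0,"tz": 0,"wx": 0,"wy": 0,"wz": 3.4,"grip": 0},
  {"tx": -1.5,"ty": -0.1,"tz": 0,"wx": 0,"wy": 0,"wz": 5.1,"grip": 0},
  {"tx": -2.0,"ty": -0.1,"tz": 0,"wx": 0,"wy": 0,"wz": 6.8,"grip": 0},
  {"tx": -2.5,"ty": -0.2,"tz": 0,"wx": 0,"wy": 0,"wz": 8.5,"grip": 0},
  {"tx": -3.0,"ty": -0.3,"tz": 0,"wx": 0,"wy": 0,"wz": 10.2,"grip": 0},
  {"tx": -3.5,"ty": -0.4,"tz": 0,"wx": 0,"wy": 0,"wz": 11.9,"grip": 0},
  {"tx": -4.0,"ty": -0.5,"tz": 0,"wx": 0,"wy": 0,"wz": 13.6,"grip": 0},
  {"tx": -4.5,"ty": -0.6,"tz": 0,"wx": 0,"wy": 0,"wz": 15.3,"grip": 0},
  {"tx": -5.0,"ty": -0.8,"tz": 0,"wx": 0,"wy": 0,"wz": 17,"grip": 0},
])

```text
time: 9.28
tool_pos: [0.527, -0.0689, 0.0226]
tool_rot: [0.0, 0.935, -0.355, 0.0]
contact_force: [0.5, -0.9, -0.8]
gripper_width: -0.001
```

```bash
python3 st.py -15 c6; python3 - <<'E'
from h import *
f=grab_frame("top");g=grab_frame("scene");cv2.imwrite("pics/d_top.png",cv2.resize(f["color"][80:260,130:330],None,fx=3,fy=3)[:,:,::-1])
for n,q in (("top",f),("scene",g)): print(n,[b for b in blobs(q,(40,80,40),(85,255,255),60)[1]])
E
```

```text
[ 0.527  -0.0689  0.0226] a -41.62 th -131.35 r 0.1708 [ 0.48 -0.94 -0.78] q6 2.03
tx -0.45 ty 0.12 tz 0.06 wz 1.2
tx -0.90 ty 0.10 tz 0.06 wz 2.7
tx -1.35 ty 0.08 tz 0.06 wz 4.2
tx -1.80 ty 0.04 tz 0.06 wz 5.7
tx -2.25 ty -0.01 tz 0.06 wz 7.2
tx -2.69 ty -0.08 tz 0.06 wz 8.7
tx -3.14 ty -0.15 tz 0.06 wz 10.2
tx -3.58 ty -0.24 tz 0.06 wz 11.7
tx -4.02 ty -0.33 tz 0.06 wz 13.2
tx -4.45 ty -0.44 tz 0.06 wz 14.7
top [([232.3, 177.2], [227, 163, 12, 28, 217])]
scene [([291.1, 175.0], [282, 158, 21, 32, 321]), ([423.0, 243.8], [404, 230, 39, 29, 627])]
```

View pics/c6.png

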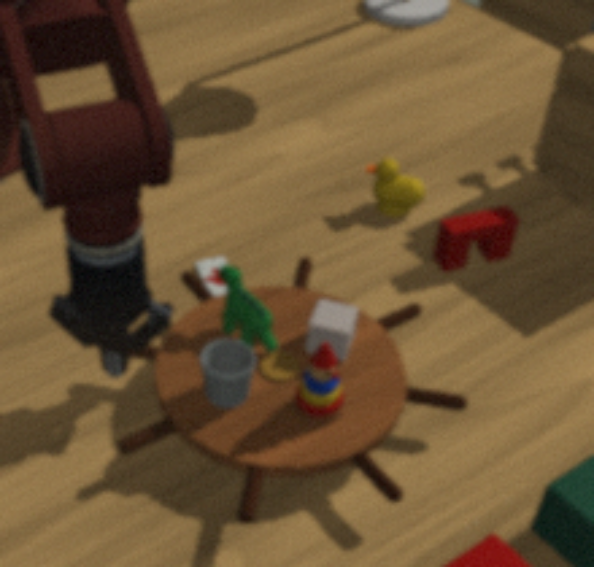

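View pics/d_top.png

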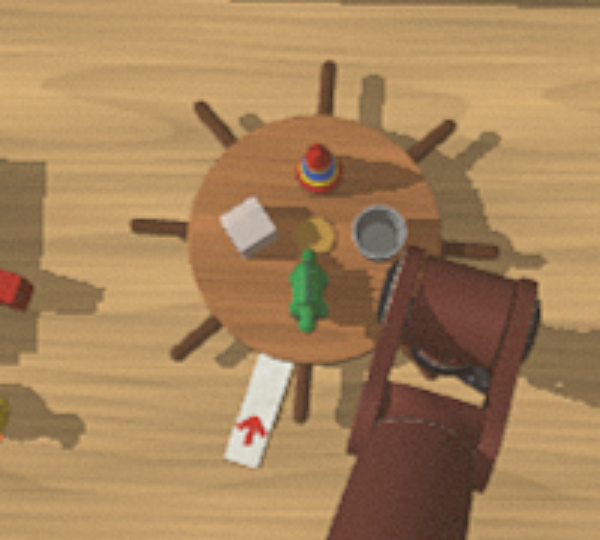

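```bash
python3 - <<'E'
from h import *
f=grab_frame("top");g=grab_frame("scene")
p,e=tri(f,[232.3,177.2],g,[291.1,175]);v=p[:2]-C;print(p,e,np.linalg.norm(v),np.degrees(np.arctan2(v[1],v[0])))
v=onz(f,[232.3,177.2],0.083)[0][:2]-C;print(np.degrees(np.arctan2(v[1],v[0])))
for t in [(302,418),(177,354),(135,226),(201,106),(329,64),(450,124),(495,252)]:
    v=onz(f,np.array(t)/3+[130,80],0.039)[0][:2]-C;print(np.linalg.norm(v),np.degrees(np.arctan2(v[1],v[0])), np.degrees(np.arctan2(v[1],v[0]))%45)
E
```

```text
[0.57785803 0.06398704 0.0777709 ] 0.0004924147748281768 0.06211904602812846 175.6727765636443
175.70866067582264
0.18437222114175475 177.41398298529595 42.413982985295945
0.18233878571600556 131.81482186559458 41.81482186559458
0.18358465339763172 87.04727934332674 42.047279343326736
0.18274743401441731 41.1565944657608 41.1565944657608
0.1860728577905806 -3.4683766867791466 41.531623313220855
0.18557518150023333 -48.085360252567796 41.914639747432204
0.18575733721101298 -93.21898236082971 41.78101763917029
```

The dinosaur is at 175.7° and the pegs at 176.8°, with the front at 162°, so about 14° remain. I'll make that stroke and slow towards the end.

Emit:
step_arm([
  {"tx": -0.5,"ty": 0,"tz": 0,"wx": 0,"wy": 0,"wz": 1.6,"grip": 0},
  {"tx": -1.0,"ty": 0,"tz": 0,"wx": 0,"wy": 0,"wz": 3.3,"grip": 0},
  {"tx": -1.5,"ty": 0,"tz": 0,"wx": 0,"wy": 0,"wz": 5,"grip": 0},
  {"tx": -2.0,"ty": 0,"tz": 0,"wx": 0,"wy": 0,"wz": 6.7,"grip": 0},
  {"tx": -2.5,"ty": -0.1,"tz": 0,"wx": 0,"wy": 0,"wz": 8.4,"grip": 0},
  {"tx": -3.0,"ty": -0.2,"tz": 0,"wx": 0,"wy": 0,"wz": 10,"grip": 0},
  {"tx": -3.4,"ty": -0.2,"tz": 0,"wx": 0,"wy": 0,"wz": 11.4,"grip": 0},
  {"tx": -3.7,"ty": -0.3,"tz": 0,"wx": 0,"wy": 0,"wz": 12.5,"grip": 0},
  {"tx": -4.0,"ty": -0.3,"tz": 0,"wx": 0,"wy": 0,"wz": 13.4,"grip": 0},
  {"tx": -4.2,"ty": -0.4,"tz": 0,"wx": 0,"wy": 0,"wz": 14,"grip": 0},
])

```text
time: 10.37
tool_pos: [0.4981, -0.0378, 0.0225]
tool_rot: [0.0, 0.884, -0.467, 0.0]
contact_force: [0.2, -1.4, -0.0]
gripper_width: -0.002
```

```bash
python3 st.py -15 c7|head -1; python3 - <<'E'
from h import *
f=grab_frame("top");g=grab_frame("scene");cv2.imwrite("pics/e_top.png",cv2.resize(f["color"][80:260,130:330],None,fx=3,fy=3)[:,:,::-1])
a=max(blobs(f,(40,80,40),(85,255,255),60)[1],key=lambda b:b[1][4])[0];b=[q for q in blobs(g,(40,80,40),(85,255,255),60)[1] if q[0][0]<390][0][0]
p,e=tri(f,a,g,b);v=p[:2]-C;print(a,b,p,e,np.linalg.norm(v),np.degrees(np.arctan2(v[1],v[0])))
E
```

```text
[ 0.4981 -0.0378  0.0225] a -55.65 th -145.58 r 0.1717 [ 0.22 -1.45 -0.02] q6 2.32
[227.5, 176.1] [295.5, 173.7] [0.58070374 0.07797288 0.07761649] 0.0013106269295523345 0.061976163094406095 162.4648240665257
```

View pics/e_top.png

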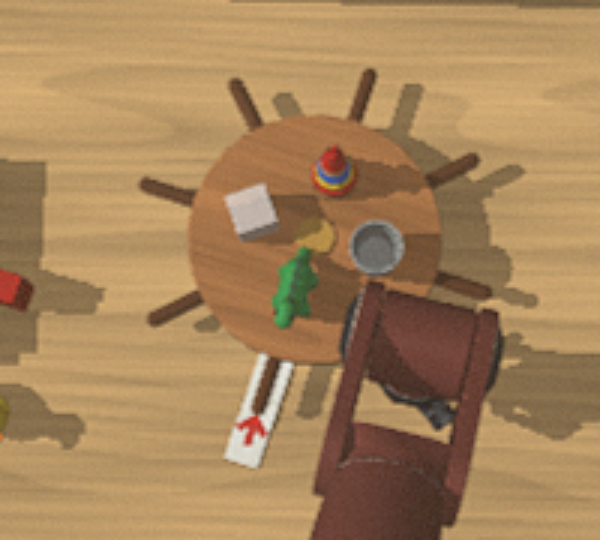

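The peg now lies along the tongue and the dinosaur is at 162.5° against the 162° front line. I'll back off from the peg and then go straight up.

Emit:
step_arm([
  {"tx": 0.3,"ty": 0,"tz": 0,"wx": 0,"wy": 0,"wz": 0,"grip": 0},
  {"tx": 0.8,"ty": 0,"tz": 0,"wx": 0,"wy": 0,"wz": 0,"grip": 0},
  {"tx": 1.4,"ty": 0,"tz": 0,"wx": 0,"wy": 0,"wz": 0,"grip": 0},
  {"tx": 2.0,"ty": 0,"tz": 0,"wx": 0,"wy": 0,"wz": 0,"grip": 0},
  {"tx": 2.6,"ty": 0,"tz": 0,"wx": 0,"wy": 0,"wz": 0,"grip": 0},
  {"tx": 3.2,"ty": 0,"tz": 0,"wx": 0,"wy": 0,"wz": 0,"grip": 0},
  {"tx": 3.5,"ty": 0,"tz": -0.5,"wx": 0,"wy": 0,"wz": 0,"grip": 0},
  {"tx": 3.5,"ty": 0,"tz": -2,"wx": 0,"wy": 0,"wz": 0,"grip": 0},
  {"tx": 3.5,"ty": 0,"tz": -4,"wx": 0,"wy": 0,"wz": 0,"grip": 0},
  {"tx": 3.5,"ty": 0,"tz": -6,"wx": 0,"wy": 0,"wz": 0,"grip": 0},
])

```text
time: 11.35
tool_pos: [0.5174, -0.0667, 0.0827]
tool_rot: [0.0, 0.884, -0.467, -0.001]
contact_force: [0.1, 0.5, 0.3]
gripper_width: 0.003
```

Emit:
step_arm([
  {"tx": 0,"ty": 0,"tz": -2,"wx": 0,"wy": 0,"wz": 0,"grip": 0},
  {"tx": 0,"ty": 0,"tz": -4,"wx": 0,"wy": 0,"wz": 0,"grip": 0},
  {"tx": 0,"ty": 0,"tz": -6,"wx": 0,"wy": 0,"wz": 0,"grip": 0},
  {"tx": 0,"ty": 0,"tz": -8,"wx": 0,"wy": 0,"wz": 0,"grip": 0},
  {"tx": 0,"ty": 0,"tz": -10,"wx": 0,"wy": 0,"wz": 0,"grip": 0},
  {"tx": 0,"ty": 0,"tz": -12,"wx": 0,"wy": 0,"wz": 0,"grip": 0},
  {"tx": 0,"ty": 0,"tz": -14,"wx": 0,"wy": 0,"wz": 0,"grip": 0},
  {"tx": 0,"ty": 0,"tz": -16,"wx": 0,"wy": 0,"wz": 0,"grip": 0},
  {"tx": 0,"ty": 0,"tz": -16,"wx": 0,"wy": 0,"wz": 0,"grip": 0},
  {"tx": 0,"ty": 0,"tz": -16,"wx": 0,"wy": 0,"wz": 0,"grip": 0},
])

```text
time: 12.18
tool_pos: [0.5186, -0.0669, 0.2439]
tool_rot: [-0.0, 0.884, -0.467, 0.002]
contact_force: [0.3, -0.9, 0.3]
gripper_width: -0.002
```

```bash
cat > chk.py <<'E'
from h import *
import sys
p,a,s=pose();print(p,a,s["time"],s["contact_force"])
f=grab_frame("top");g=grab_frame("scene")
cv2.imwrite(f"pics/{sys.argv[1]}_top.png",cv2.resize(f["color"][80:260,80:410],None,fx=2.4,fy=2.4)[:,:,::-1]);cv2.imwrite(f"pics/{sys.argv[1]}_sc.png",cv2.resize(g["color"][60:270,200:420],None,fx=2.7,fy=2.7)[:,:,::-1])
a=max(blobs(f,(40,80,40),(85,255,255),60)[1],key=lambda b:b[1][4])[0];b=[q for q in blobs(g,(40,80,40),(85,255,255),60)[1] if q[0][0]<390][0][0]
P,e=tri(f,a,g,b);t=np.radians(162)
for nm,c in (("tips",[0.6398,0.0587]),("disc",[0.6392,0.0604])):
    v=P[:2]-c;print(nm,P,e,"along",v@[np.cos(t),np.sin(t)],"across",v@[-np.sin(t),np.cos(t)],np.degrees(np.arctan2(v[1],v[0])))
E
python3 chk.py f
```

```text
[ 0.51856756 -0.06690533  0.24391878] -55.621258646844524 12.1833 [ 0.26694729 -0.85491225  0.32641743]
tips [0.58097181 0.077901   0.07748709] 0.0015123347449246592 along 0.061882369599736836 across -8.232906629202394e-05 161.92377303459435
disc [0.58097181 0.077901   0.07748709] 0.0015123347449246592 along 0.06078640679952229 across 0.0013490568147847565 163.27137922960662
```

View pics/f_top.png

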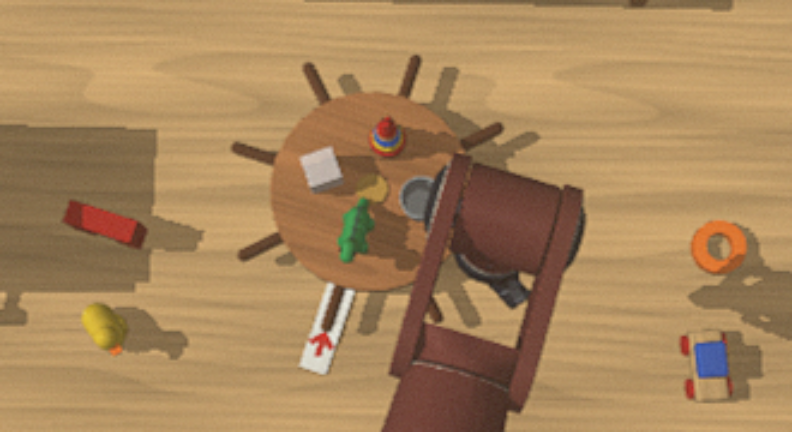

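View pics/f_sc.png

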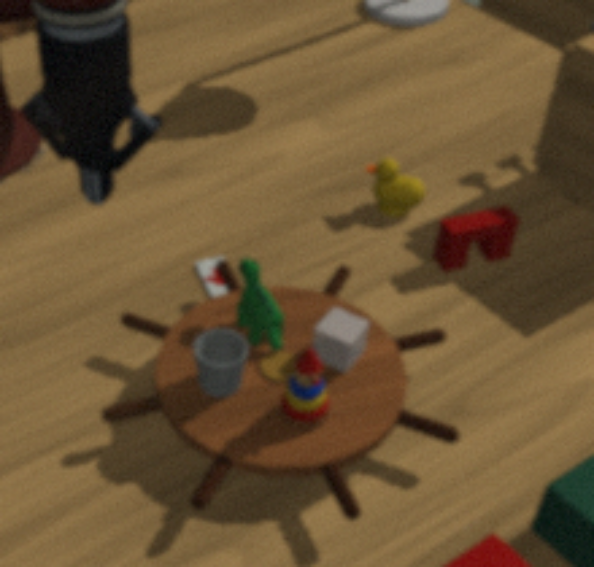

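The dinosaur is within about 1.5 mm of the front line and 61 mm out, with all the toys upright and the table toys where they were. I'll move the arm aside for an unobstructed final check.

Emit:
step_arm([
  {"tx": 1.6,"ty": 1.1,"tz": 0,"wx": 0,"wy": 0,"wz": 0,"grip": 0},
  {"tx": 4,"ty": 2.7,"tz": 0,"wx": 0,"wy": 0,"wz": 0,"grip": 0},
  {"tx": 6,"ty": 4.1,"tz": 0,"wx": 0,"wy": 0,"wz": 0,"grip": 0},
  {"tx": 8,"ty": 5.5,"tz": 0,"wx": 0,"wy": 0,"wz": 0,"grip": 0},
  {"tx": 10,"ty": 6.8,"tz": 0,"wx": 0,"wy": 0,"wz": 0,"grip": 0},
  {"tx": 12,"ty": 8.2,"tz": 0,"wx": 0,"wy": 0,"wz": 0,"grip": 0},
  {"tx": 14,"ty": 9.6,"tz": 0,"wx": 0,"wy": 0,"wz": 0,"grip": 0},
  {"tx": 16,"ty": 11,"tz": 0,"wx": 0,"wy": 0,"wz": 0,"grip": 0},
  {"tx": 16.5,"ty": 11.3,"tz": 0,"wx": 0,"wy": 0,"wz": 0,"grip": 0},
  {"tx": 16.5,"ty": 11.3,"tz": 0,"wx": 0,"wy": 0,"wz": 0,"grip": 0},
])

```text
time: 13.12
tool_pos: [0.5169, -0.2675, 0.2402]
tool_rot: [-0.0, 0.884, -0.468, -0.002]
contact_force: [-0.6, 0.4, 0.4]
gripper_width: 0.0
```

```bash
python3 chk.py g; python3 - <<'E'
from h import *
f=grab_frame("top")
for n,lo,hi in [("red",(0,170,90),(6,255,255))]: print(blobs(f,lo,hi)[1])
E
```

```text
[ 0.51685507 -0.26745116  0.24017035] -55.75115415381677 13.1167 [-0.56566555  0.41967891  0.35908602]
tips [0.58097181 0.077901   0.07748709] 0.0015123347449246592 along 0.061882369599736836 across -8.232906629202394e-05 161.92377303459435
disc [0.58097181 0.077901   0.07748709] 0.0015123347449246592 along 0.06078640679952229 across 0.0013490568147847565 163.27137922960662
[([256.6, 44.1], [247, 35, 20, 19, 371]), ([240.2, 132.8], [237, 129, 8, 8, 35]), ([238.2, 143.0], [235, 141, 8, 4, 10]), ([122.1, 172.2], [107, 164, 30, 17, 263]), ([213.6, 222.2], [210, 219, 8, 9, 27])]
```

View pics/g_top.png

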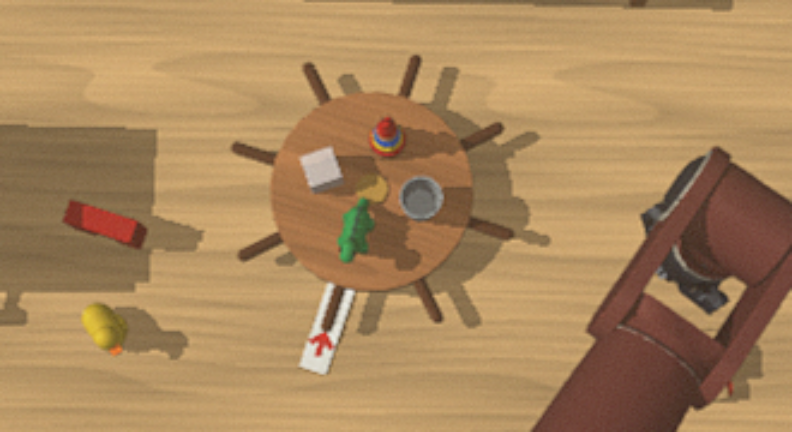

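The final top view shows the dinosaur at (355,232) in line with the arrow at (320,343). The wheel has not moved between the last two checks, and the arm is clear. Handing in.

```bash
python3 -c "
from plant import manip
print(manip.job_done())"
```

```text
the job is handed in; nothing more can be done
None
```

I turned the stand about 98° clockwise by pushing one rim peg with the shut fingers. The green dinosaur now stands at the front, in line with the red arrow. I then backed off, lifted clear, moved the arm aside and handed the job in at about 13 s. It reported no verdict.

Last checks:
- **Dinosaur:** it is 61–62 mm from the axle and 0–1.5 mm off the front line. The two ways of finding the wheel centre differ by about 1.8 mm, which accounts for that spread.
- **Dinosaur height:** two views put it at 0.077 m. That is a little below the nominal 0.083 m but inside the limits.
- **Wheel:** it did not move between the last two pictures.
- **Toys on the stand:** all four are upright.
- **Toys on the table:** the arch is within about 0.2 pixel of its starting position. The duck looks unmoved to the eye. The arm hides the ring and the car in the last picture, but both looked unmoved in the one just before.
- **Forces:** they stayed around 1–1.5 N in the readings at the end of each move, which is about the noise level.

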